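Load the titrator's sample tray in reverse order

TASK

Move the four samples (amber bottle, jar, slim vial, conical flask) one by one from the carrying rack into the four compartments of the titrator's sample tray, in reverse order: the one that starts nearest the rack's loop handle goes into the compartment farthest from the tray's upright post, the next one beside it, and so on, so that the one farthest from the handle ends next to the post. Keep every sample upright, set each one gently on the floor of its compartment and leave all four standing there on their own.

Things in the scene. Friction and masses are not known exactly. Their poses are not given: they have to be found in the camera images.
- rack: fixed carrying rack: flat grey plate 260 x 60 x 10 mm; four white inserts in a row along its x axis, centres at x = 93, 31, -31, -93 mm, y = 0; at the +x end (x = 136 mm) an upright black loop handle across y, 64 mm wide, top 61 mm above the bench. Origin: on the bench, under the middle of the row. Turned any way round, on either side of the bench
- tray: fixed grey open tray 252 (x) x 66 x 16 mm high, walls and floor 4 mm; three cross walls make four compartments 58 x 58 mm in a row along its x axis, centres at x = 93, 31, -31, -93 mm, y = 0; beyond its +x end (x = 138 mm) a steel post with a black knob 18 mm wide, top 62 mm above the bench. Origin: on the bench, under the middle. Turned any way round, on either side
- amber_bottle: brown glass bottle: body diameter 34 mm up to a height of 58 mm, then a shoulder and a black cap of diameter 26 mm, 84 mm high in all, about 90 g. Grip its straight body about 50 mm up. Origin: centre of its underside, z up its axis; round, so its yaw means nothing.
- jar: wide white plastic jar: diameter 42 mm, with a black screw lid of diameter 44 mm from 46 mm up to its top at 66 mm, about 100 g. Grip it by the lid about 52 mm up. Origin: centre of its underside, z up its axis; round, so its yaw means nothing.
- vial: slim straight white plastic vial: diameter 26 mm, grey cap of diameter 27 mm from 60 mm up to its top at 74 mm, about 50 g. Grip it about 52 mm up. Origin: centre of its underside, z up its axis; round, so its yaw means nothing.
- flask: small clear glass conical flask: foot diameter 42 mm, narrowing to a straight neck of diameter 24 mm between 40 and 66 mm up, dark rubber stopper of diameter 26 mm to its top at 76 mm, about 80 g. Grip it by the neck about 60 mm up. Origin: centre of its underside, z up its axis; round, so its yaw means nothing.
- insert_amber_bottle: fixed round white insert of the rack in which the amber bottle stands at the start: shallow cup, outside diameter 54 mm, inside 50 mm, 12 mm high, inner floor 4 mm above its origin. Origin: centre of its underside, 10 mm above the bench. It never moves, so it keeps marking that starting place. All four inserts look alike
- insert_jar: fixed round white insert of the rack in which the jar stands at the start: shallow cup, outside diameter 54 mm, inside 50 mm, 12 mm high, inner floor 4 mm above its origin. Origin: centre of its underside, 10 mm above the bench. It never moves, so it keeps marking that starting place. All four inserts look alike
- insert_vial: fixed round white insert of the rack in which the slim vial stands at the start: shallow cup, outside diameter 54 mm, inside 50 mm, 12 mm high, inner floor 4 mm above its origin. Origin: centre of its underside, 10 mm above the bench. It never moves, so it keeps marking that starting place. All four inserts look alike
- insert_flask: fixed round white insert of the rack in which the conical flask stands at the start: shallow cup, outside diameter 54 mm, inside 50 mm, 12 mm high, inner floor 4 mm above its origin. Origin: centre of its underside, 10 mm above the bench. It never moves, so it keeps marking that starting place. All four inserts look alike

How it is judged:
At the end, for the whole second after the job is handed in: Each sample stands upright (0.1 rad) on the floor (5 mm) of its own tray compartment, within 18 mm of its centre in x and y, released and at rest, in reversed order: the sample that started at x in the rack's frame stands at -x in the tray's frame (((x of insert_amber_bottle in the frame of rack between 0.078 and 0.108 m and x of amber_bottle in the frame of tray between -0.111 and -0.075 m) or (x of insert_amber_bottle in the frame of rack between 0.016 and 0.046 m and x of amber_bottle in the frame of tray between -0.049 and -0.013 m) or (x of insert_amber_bottle in the frame of rack between -0.046 and -0.016 m and x of amber_bottle in the frame of tray between 0.013 and 0.049 m) or (x of insert_amber_bottle in the frame of rack between -0.108 and -0.078 m and x of amber_bottle in the frame of tray between 0.075 and 0.111 m)) and y of amber_bottle in the frame of tray between -0.018 and 0.018 m and z of amber_bottle in the frame of tray between -0.001 and 0.009 m and angle between each of amber_bottle, jar, vial, flask's own z axis and vertical below 0.1 rad and linear speed of each of amber_bottle, jar, vial, flask below 0.02 m/s and ((x of insert_jar in the frame of rack between 0.078 and 0.108 m and x of jar in the frame of tray between -0.111 and -0.075 m) or (x of insert_jar in the frame of rack between 0.016 and 0.046 m and x of jar in the frame of tray between -0.049 and -0.013 m) or (x of insert_jar in the frame of rack between -0.046 and -0.016 m and x of jar in the frame of tray between 0.013 and 0.049 m) or (x of insert_jar in the frame of rack between -0.108 and -0.078 m and x of jar in the frame of tray between 0.075 and 0.111 m)) and y of jar in the frame of tray between -0.018 and 0.018 m and z of jar in the frame of tray between -0.001 and 0.009 m and ((x of insert_vial in the frame of rack between 0.078 and 0.108 m and x of vial in the frame of tray between -0.111 and -0.075 m) or (x of insert_vial in the frame of rack between 0.016 and 0.046 m and x of vial in the frame of tray between -0.049 and -0.013 m) or (x of insert_vial in the frame of rack between -0.046 and -0.016 m and x of vial in the frame of tray between 0.013 and 0.049 m) or (x of insert_vial in the frame of rack between -0.108 and -0.078 m and x of vial in the frame of tray between 0.075 and 0.111 m)) and y of vial in the frame of tray between -0.018 and 0.018 m and z of vial in the frame of tray between -0.001 and 0.009 m and ((x of insert_flask in the frame of rack between 0.078 and 0.108 m and x of flask in the frame of tray between -0.111 and -0.075 m) or (x of insert_flask in the frame of rack between 0.016 and 0.046 m and x of flask in the frame of tray between -0.049 and -0.013 m) or (x of insert_flask in the frame of rack between -0.046 and -0.016 m and x of flask in the frame of tray between 0.013 and 0.049 m) or (x of insert_flask in the frame of rack between -0.108 and -0.078 m and x of flask in the frame of tray between 0.075 and 0.111 m)) and y of flask in the frame of tray between -0.018 and 0.018 m and z of flask in the frame of tray between -0.001 and 0.009 m); the robot touches nothing.
It fails at once if a sample is tipped (more than 0.6 rad from upright) (angle between any of amber_bottle, jar, vial, flask's own z axis and vertical above 0.6 rad).
It fails at once if a sample is pushed hard onto the tray (over 80 N) (contact force between any of amber_bottle, jar, vial, flask and tray above 80 N).
It fails at once if a sample is let go with its underside more than 30 mm above the bench (dropped) ((height (world z) of amber_bottle above 0.03 m and contact force between amber_bottle and the fingers below 0.05 N) or (height (world z) of jar above 0.03 m and contact force between jar and the fingers below 0.05 N) or (height (world z) of vial above 0.03 m and contact force between vial and the fingers below 0.05 N) or (height (world z) of flask above 0.03 m and contact force between flask and the fingers below 0.05 N)).
It also fails if it takes over 104 s, if anything falls off the work surface, if the arm or the gripper's body presses on something with over 40 N, if the wrist force passes 120 N, or if a joint passes its speed limit or range.

ROBOT

A 6-joint arm with a two-finger parallel gripper is mounted at the origin on the work surface. World frame = base frame: x ahead of the robot, y to its left, z up, the work surface at z = 0. Lengths are in m, angles in rad, forces in N, time in s.
With the tool pointing down it reaches from about 0.25 to 0.775 m from the base axis. Payload 4 kg.
Tool frame: the origin (TCP) lies on the centre line of the jaws, within the pads' length; the fingertips stand 25 mm ahead of it and the grasp point (between the pads) lies 6 mm ahead of it; z points along the fingers, y is the line along which they close (so a half turn about z gives the same grasp; the last joint's range is limited). The gripper opens to 94 mm and grips with 3 to 60 N. Pads are 16 mm wide; open, the fingers measure 119 mm over their backs; the gripper's body (75 mm by 177 mm) begins 78 mm behind the grasp point.
Start: joints at [1.243, 0.087, 1.371, -0, 1.684, -0.103], TCP at [0.123, 0.536, 0.231] pointing down, gripper open.
Joint ranges: [-3.1, 3.1], [-0.76, 2.03], [0.27, 2.55], [-1.08, 4.22], [0.17, 2.65], [-2.57, 2.57]. Speed limits (rad/s): [2.79, 2.79, 3.14, 3.14, 3.14, 3.14].

INTERFACE

Orientations are given as [roll, pitch, yaw] about the fixed x, y, z axes, in that order (R = Rz(yaw) Ry(pitch) Rx(roll)).
In Python, from bench import sensors, optics, ticket gives the robot as it stands.
- The arm moves only by the tool send_rows, never from a script. Its argument "rows" is a list of rows, each a list of 6 numbers: the shift along the world's x, y, z in mm, then the turn, a rotation vector about the world's x, y, z in rad. In form: [[x, y, z, wx, wy, wz], ...]. A call has 1 to 8 rows; each row shifts and turns the commanded pose from where the row before left it; what a row does not reach is not made up. A row lasts 1/12 s, in which the tool goes at most 41.7 mm and 7.16 degrees, less where a joint would pass 70% of its speed; a pose out of reach is approached as far as the arm can. A call is refused whole if a number of a shift passes 41.7 or a number of a turn 0.125, either way. A call with a gripper value outside its range is refused whole. "grip" is the finger opening in mm, from 0 to 94, set as the call begins (left out, the last holds). The fingers move at their own pace and stop on an object; the grip force is fixed at half the most. Time passes only in rows, so rows that do not move let the fingers close. It gives the time, the measured TCP pose, the force, the opening and the grip force at its end, in the units of the state.
- sensors.get_obs(): the state, without advancing time (a new reading comes with each control period).
- optics.snapshot(name): name is "scene" or "top"; returns the picture (420x560x3 uint8, red, green, blue); there is no depth.
- optics.camera_model(name): a dict with "vertical_fov" (degrees; the focal length in pixels is half the picture's height over the tangent of half this angle, whatever the lens; pixels are square), "cx", "cy" (the principal point, pixels), "R" (3x3) and "t" (3): a world point X has camera coordinates R X + t. Camera axes: x right, y down, z forward; pixel columns grow to the right and rows downward; lengths in m; the calibration is good to about 2 mm. A picture is of the moment at which its call begins. camera_model takes no time and is no camera call.
- ticket.close_job(): hands the job in; it is judged then, once.
The state is a dict: "time": time; "joint_positions": joint angles; "qvel": joint speeds; "joint_torque": joint torques, N m; "tool_pos": TCP position; "ee_rot": TCP orientation; "wrist_force": force on the tool from outside, world axes, zero at the start; "wrist_torque": the same for the moment, N m; "width": finger opening in m; "finger_force": force on a finger pad.
Only numpy, scipy, OpenCV 4.12 (cv2) and the standard library are available. Lean on these libraries where they do the work, as an engineer would, in place of code of your own. Each camera call takes 0.05 s, during which the arm holds its last target. There are 200 camera calls.

## Working session

There is one attempt and no reset: what is moved stays moved. The work goes in short steps, Python scripts to look and compute and a tool call to move; the robot and the scene stay as the last step left them, time stands still between calls to the robot, and variables do not carry over. Pictures are saved under pics/ and viewed, at most 14 in all, crops included, and the job is handed in when it is done.

Besides the shell and the picture viewer there is one more tool, called after "Call:" by a JSON object that holds its "api" and its "payload". send_rows: Moves the arm, as the interface text tells. Its arguments: {"type":"object","properties":{"rows":{"type":"array"},"grip":{"type":"number"}},"required":["rows"]}

```bash
mkdir -p pics
python3 - <<'E'
from bench import sensors, optics
import cv2
for n in ["scene","top"]:
    cv2.imwrite(f"pics/{n}0.png", optics.snapshot(n)[:,:,::-1]); m=optics.camera_model(n); print(n,m)
o=sensors.get_obs(); print(o["time"],o["tool_pos"],o["ee_rot"])
E
```

```text
scene {'vertical_fov': 53.12908910509393, 'cx': 283.6429686259587, 'cy': 208.74735920804707, 'R': array([[ 0.47557838,  0.87967223,  0.00140067],
       [ 0.54257265, -0.29207772, -0.78759477],
       [-0.69241615,  0.37532301, -0.61619194]]), 't': array([-0.24366841, -0.26711682,  1.10826628])}
top {'vertical_fov': 42.08344963122868, 'cx': 276.6389085955443, 'cy': 206.89301108654436, 'R': array([[-2.17402593e-02, -9.99756892e-01, -3.67657558e-03],
       [-9.83205531e-01,  2.20465705e-02, -1.81165209e-01],
       [ 1.81202222e-01, -3.23749184e-04, -9.83445804e-01]]), 't': array([-0.00958103,  0.52649891,  1.02842906])}
0.1 [0.12246086 0.53574905 0.22943427] [-3.13963539e+00 -1.97120916e-04  2.91680577e+00]
```

View pics/top0.png

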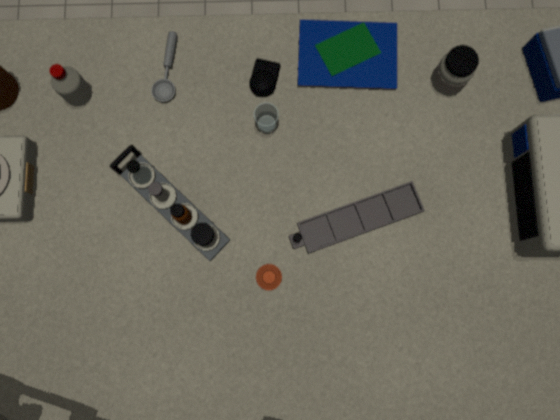

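View pics/scene0.png

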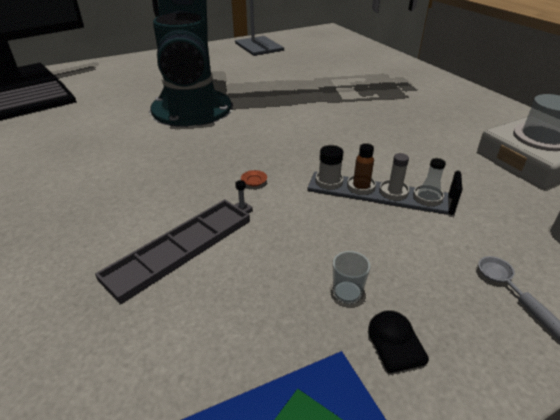

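The top view shows the rack at about (175,205), with its handle at upper left (125,158). Starting from the handle, the order is flask, vial, bottle, jar. The tray is at about (360,218), with its post at the left end (297,238). I'll zoom in on both to get exact corners.

Run:
```python
import cv2, numpy as np
im=cv2.imread("pics/top0.png")
a=im[135:268,100:235]; b=im[175:258,280:430]
g=lambda x,f:np.clip(255*(cv2.resize(x,None,fx=f,fy=f,interpolation=cv2.INTER_CUBIC)/255.)**.6,0,255).astype('uint8')
cv2.imwrite("pics/a.png",g(a,4)); cv2.imwrite("pics/b.png",g(b,5))
```

```text
(no output)
```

View pics/a.png

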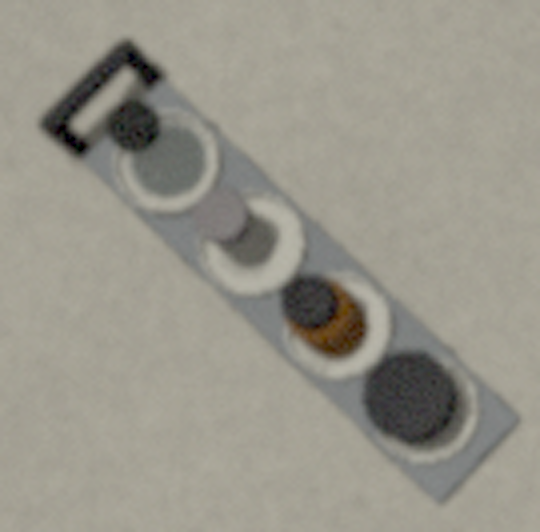

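View pics/b.png

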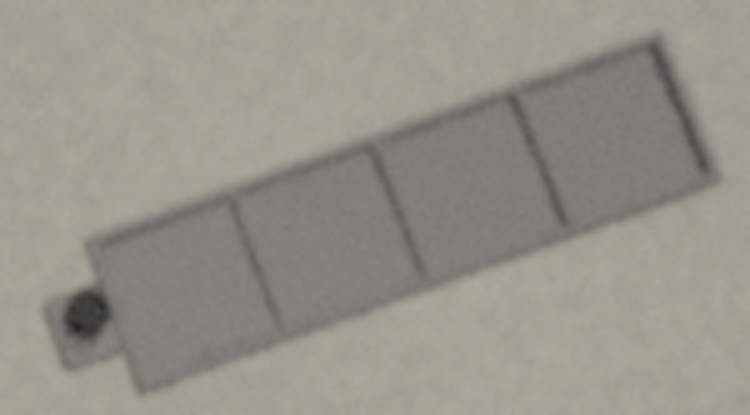

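The rack crop shows the cap tops at crop pixels (133,126), (222,214), (310,302) and (411,396), and the plate's -x end corners at (520,421) and (443,503). The tray crop shows its top corners at (88,238), (660,33), (720,180) and (143,392), with the knob at (87,313).

```bash
cat > h.py <<'E'
import numpy as np
from bench import sensors, optics
def ray(n,uv,z):
    m=optics.camera_model(n); f=210/np.tan(np.radians(m["vertical_fov"]/2))
    R,t=m["R"],m["t"]; c=-R.T@t
    d=R.T@np.array([(uv[0]-m["cx"])/f,(uv[1]-m["cy"])/f,1]); return (c+d*(z-c[2])/d[2])[:2]
def proj(n,X):
    m=optics.camera_model(n); f=210/np.tan(np.radians(m["vertical_fov"]/2))
    p=m["R"]@X+m["t"]; return np.array([m["cx"]+f*p[0]/p[2],m["cy"]+f*p[1]/p[2]])
E
python3 - <<'E'
from h import *
A=lambda p:((p[0]+.5)/4-.5+100,(p[1]+.5)/4-.5+135); B=lambda p:((p[0]+.5)/5-.5+280,(p[1]+.5)/5-.5+175)
np.set_printoptions(precision=4,suppress=True)
caps=np.array([ray("top",A(p),z) for p,z in [((133,126),.09),((222,214),.088),((310,302),.098),((411,396),.08)]])
ins=np.array([ray("top",A(p),.022) for p in [(168,160),(253,243),(337,325),(420,405)]])
print("caps",caps,"ins",ins,np.linalg.norm(np.diff(ins,axis=0),axis=1),np.linalg.norm(np.diff(caps,axis=0),axis=1))
e=np.array([ray("top",A(p),.01) for p in [(520,421),(443,503)]]);print("end",e,e.mean(0))
c=np.array([ray("top",B(p),.016) for p in [(88,238),(660,33),(720,180),(143,392)]])
k=ray("top",B((87,313)),.057)
print("tray",c,c.mean(0),[np.linalg.norm(c[i]-c[i-1]) for i in range(4)],"knob",k)
ax=(c[0]+c[3]-c[1]-c[2])/2; print("yaw tray",np.arctan2(ax[1],ax[0])); ax/=np.linalg.norm(ax)
for x in (.093,.031,-.031,-.093): print(x,c.mean(0)+x*ax)
d=caps[0]-caps[3];print("rack yaw",np.arctan2(d[1],d[0]))
# cross-check with scene picture: caps at lid tops
for p,z in [((437,163),.09),((400,158),.088),((366.5,149),.098),((331,153),.08)]: print(ray("scene",p,z))
print(ray("scene",(240,185),.057))
print(sensors.get_obs()["joint_positions"])
E
```

```text
caps [[0.6043 0.2534]
 [0.5605 0.2102]
 [0.515  0.1658]
 [0.4719 0.1207]] ins [[0.6042 0.2533]
 [0.5599 0.2092]
 [0.5167 0.1661]
 [0.4752 0.1242]] [0.0626 0.0609 0.059 ] [0.0615 0.0636 0.0624]
end [[0.4675 0.0753]
 [0.427  0.1142]] [0.4473 0.0947]
tray [[ 0.4997 -0.0621]
 [ 0.5794 -0.2987]
 [ 0.5178 -0.3189]
 [ 0.4369 -0.0823]] [ 0.5084 -0.1905] [np.float64(0.06596215023998551), np.float64(0.2496410246909119), np.float64(0.0648435749192007), np.float64(0.2500395783586347)] knob [ 0.464  -0.0593]
yaw tray 1.8978414618136805
0.093 [ 0.4785 -0.1024]
0.031 [ 0.4985 -0.1611]
-0.031 [ 0.5184 -0.2198]
-0.093 [ 0.5383 -0.2785]
rack yaw 0.7862916138874985
[0.6107 0.2466]
[0.5653 0.204 ]
[0.5254 0.1596]
[0.4822 0.1146]
[ 0.4664 -0.0611]
[ 1.2429  0.0879  1.3721 -0.      1.6836 -0.1031]
```

Call:
{"api": "send_rows", "payload": {"rows": [[28,-16,-2,0,0,-0.125],[28,-16,-2,0,0,-0.125],[28,-16,-2,0,0,-0.125],[28,-16,-2,0,0,-0.125],[28,-16,-2,0,0,-0.125],[28,-16,-2,0,0,-0.125],[28,-16,-2,0,0,-0.125],[28,-16,-2,0,0,-0.125]], "grip": 80}}

```text
time: 0.77
tool_pos: [0.3476, 0.407, 0.2139]
ee_rot: [-3.141, 0.0, 1.911]
wrist_force: [0.1, -0.1, -0.7]
width: 0.0799
finger_force: 0.0
```

Call:
{"api": "send_rows", "payload": {"rows": [[28,-16,-2,0,0,-0.125],[28,-16,-2,0,0,-0.125],[28,-16,-2,0,0,-0.125],[28,-16,-2,0,0,-0.125],[28,-16,-2,0,0,-0.125],[28,-16,-2,0,0,-0.125],[28,-16,-2,0,0,-0.125],[28,-16,-2,0,0,-0.125]]}}

```text
time: 1.43
tool_pos: [0.5716, 0.279, 0.1976]
ee_rot: [-3.141, 0.001, 0.91]
wrist_force: [0.3, -0.5, 0.2]
width: 0.0799
finger_force: 0.0
```

Call:
{"api": "send_rows", "payload": {"rows": [[16,-13,0,0,0,-0.06],[16,-13,-12,0,0,-0.065],[0,0,-25,0,0,0],[0,0,-25,0,0,0],[0,0,-25,0,0,0],[0,0,-20,0,0,0],[0,0,-10,0,0,0],[0,0,0,0,0,0]]}}

```text
time: 2.1
tool_pos: [0.6004, 0.2534, 0.0773]
ee_rot: [-3.138, 0.007, 0.792]
wrist_force: [0.2, -0.7, -0.1]
width: 0.0802
finger_force: 0.0
```

Run:
```python
from h import *; import cv2
t=cv2.resize(optics.snapshot("scene")[110:240,280:490,::-1],None,fx=3,fy=3,interpolation=cv2.INTER_CUBIC)
cv2.imwrite("pics/g1.png",t); o=sensors.get_obs(); print(o["joint_positions"],o["tool_pos"])
```

```text
[ 3.12574506e-01  3.85223173e-01  1.31271526e+00 -1.14800055e-04
  1.44721669e+00  1.09151135e+00] [0.6016396  0.25387421 0.07980018]
```

View pics/g1.png

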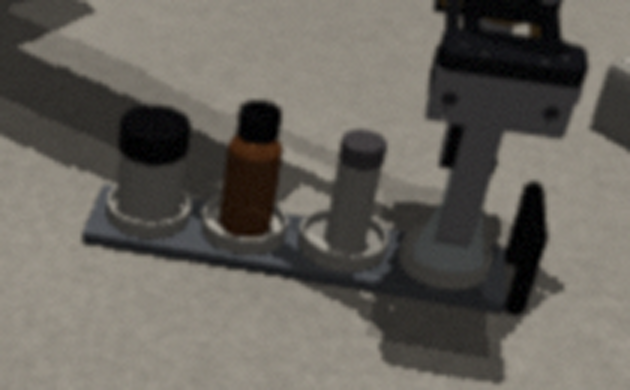

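The near finger lies centred over the flask (at about (465,190)) and clears both the handle and the vial. I'll close now.

Call:
{"api": "send_rows", "payload": {"rows": [[2,0,0,0,0,0],[0,0,0,0,0,0],[0,0,0,0,0,0],[0,0,0,0,0,0],[0,0,0,0,0,0],[0,0,0,0,0,0]], "grip": 0}}

```text
time: 2.65
tool_pos: [0.6048, 0.2543, 0.0821]
ee_rot: [3.141, -0.001, 0.792]
wrist_force: [0.0, 0.0, -0.7]
width: 0.0435
finger_force: 0.0
```

Call:
{"api": "send_rows", "payload": {"rows": [[0,0,0,0,0,0],[0,0,0,0,0,0],[0,0,0,0,0,0],[0,0,0,0,0,0],[0,0,0,0,0,0],[0,0,0,0,0,0]]}}

```text
time: 3.15
tool_pos: [0.6046, 0.2541, 0.0815]
ee_rot: [3.141, 0.0, 0.792]
wrist_force: [0.3, -0.1, 1.0]
width: 0.0253
finger_force: 30.0
```

Call:
{"api": "send_rows", "payload": {"rows": [[0,0,5,0,0,0],[0,0,12,0,0,0],[0,0,20,0,0,0],[0,0,25,0,0,0],[0,0,25,0,0,0],[0,0,20,0,0,0],[-1,-8,5,0,0,0],[-2,-18,0,0,0,0.046]]}}

```text
time: 3.82
tool_pos: [0.6026, 0.2297, 0.197]
ee_rot: [3.139, -0.006, 0.841]
wrist_force: [-0.5, 0.1, -2.0]
width: 0.025
finger_force: 30.0
```

Call:
{"api": "send_rows", "payload": {"rows": [[-3,-27,0,0,0,0.06],[-4,-33,0,0,0,0.07],[-4,-33,0,0,0,0.07],[-4,-33,0,0,0,0.07],[-4,-33,0,0,0,0.07],[-4,-33,0,0,0,0.07],[-4,-33,0,0,0,0.07],[-4,-33,0,0,0,0.07]]}}

```text
time: 4.48
tool_pos: [0.5695, -0.0318, 0.1931]
ee_rot: [-3.141, 0.0, 1.391]
wrist_force: [-0.4, -0.2, -1.4]
width: 0.0246
finger_force: 30.0
```

Call:
{"api": "send_rows", "payload": {"rows": [[-4,-33,0,0,0,0.07],[-4,-33,0,0,0,0.07],[-4,-33,0,0,0,0.07],[-4,-33,0,0,0,0.07],[-4,-33,0,0,0,0.07],[-4,-33,0,0,0,0.07],[-4,-33,-5,0,0,0.07],[-4,-16,-10,0,0,0.02]]}}

```text
time: 5.15
tool_pos: [0.5377, -0.2813, 0.1792]
ee_rot: [3.141, 0.003, 1.897]
wrist_force: [0.5, 0.5, -0.7]
width: 0.0248
finger_force: 30.0
```

Call:
{"api": "send_rows", "payload": {"rows": [[0,2,-8,0,0,0],[0,0,-18,0,0,0],[0,0,-22,0,0,0],[0,0,-20,0,0,0],[0,0,-16,0,0,0],[0,0,-10,0,0,0],[0,0,-5,0,0,0],[0,0,0,0,0,0]]}}

```text
time: 5.82
tool_pos: [0.5379, -0.2738, 0.078]
ee_rot: [-3.14, -0.002, 1.898]
wrist_force: [0.0, 0.7, -0.7]
width: 0.025
finger_force: 30.0
```

Run:
```python
from h import *; import cv2
t=cv2.resize(optics.snapshot("scene")[150:320,80:280,::-1],None,fx=3,fy=3,interpolation=cv2.INTER_CUBIC)
cv2.imwrite("pics/p1.png",t); o=sensors.get_obs(); print(o["joint_positions"],o["tool_pos"])
```

```text
[-5.65094354e-01  2.80941676e-01  1.44962091e+00  1.86456404e-04
  1.41150979e+00 -8.92385778e-01] [ 0.53854063 -0.27438211  0.07943246]
```

View pics/p1.png

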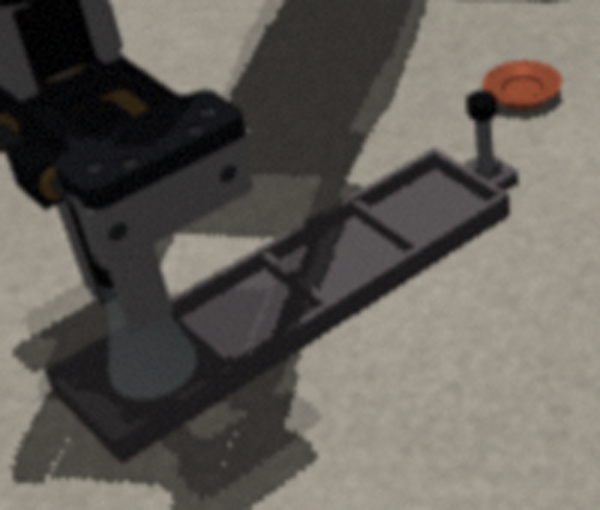

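The flask is upright and inside the far compartment, with its foot at about (152,385), just above the floor.

Call:
{"api": "send_rows", "payload": {"rows": [[0,-3,-2,0,0,0],[0,0,-2,0,0,0],[0,0,-1.5,0,0,0],[0,0,-1,0,0,0],[0,0,-1,0,0,0],[0,0,-0.5,0,0,0],[0,0,0,0,0,0],[0,0,0,0,0,0]]}}

```text
time: 6.53
tool_pos: [0.5386, -0.2778, 0.0716]
ee_rot: [3.141, 0.0, 1.898]
wrist_force: [-0.4, -0.0, -0.3]
width: 0.025
finger_force: 30.0
```

Call:
{"api": "send_rows", "payload": {"rows": [[0,0,-0.5,0,0,0],[0,0,-0.5,0,0,0],[0,0,0,0,0,0],[0,0,0,0,0,0]]}}

```text
time: 6.87
tool_pos: [0.5389, -0.278, 0.0714]
ee_rot: [3.141, 0.001, 1.898]
wrist_force: [-0.7, -0.0, 3.9]
width: 0.0255
finger_force: 30.0
```

Call:
{"api": "send_rows", "payload": {"rows": [[0,0,0,0,0,0],[0,0,0,0,0,0],[0,0,0,0,0,0],[0,0,0,0,0,0],[0,0,0,0,0,0],[0,0,0,0,0,0],[0,0,0,0,0,0],[0,0,0,0,0,0]], "grip": 70}}

```text
time: 7.53
tool_pos: [0.5386, -0.2778, 0.0705]
ee_rot: [3.142, -0.0, 1.898]
wrist_force: [0.5, 0.6, 0.1]
width: 0.0696
finger_force: 0.0
```

Call:
{"api": "send_rows", "payload": {"rows": [[0,0,10,0,0,0],[0,0,25,0,0,0],[0,0,30,0,0,0],[0,0,30,0,0,0],[0,0,15,0,0,0],[1,20,0,0,0,-0.04],[1,34,0,0,0,-0.076],[1,34,0,0,0,-0.076]]}}

```text
time: 8.2
tool_pos: [0.5418, -0.1899, 0.182]
ee_rot: [3.14, 0.001, 1.7]
wrist_force: [0.2, -0.7, -0.4]
width: 0.0703
finger_force: 0.0
```

Call:
{"api": "send_rows", "payload": {"rows": [[1,34,0,0,0,-0.076],[2,34,0,0,0,-0.076],[2,34,0,0,0,-0.076],[2,34,0,0,0,-0.076],[2,34,0,0,0,-0.076],[2,34,0,0,0,-0.076],[2,34,0,0,0,-0.076],[2,34,0,0,0,-0.076]]}}

```text
time: 8.87
tool_pos: [0.5566, 0.0838, 0.1817]
ee_rot: [3.14, -0.001, 1.094]
wrist_force: [-0.3, -1.2, 0.3]
width: 0.0698
finger_force: 0.0
```

Call:
{"api": "send_rows", "payload": {"rows": [[2,34,0,0,0,-0.076],[1,34,0,0,0,-0.076],[0,34,0,0,0,-0.076],[0,20,0,0,0,-0.04],[0,6,-10,0,0,-0.04],[0,0,-20,0,0,0],[0,0,0,0,0,0],[0,0,0,0,0,0]]}}

```text
time: 9.53
tool_pos: [0.5588, 0.2101, 0.1499]
ee_rot: [-3.14, 0.002, 0.79]
wrist_force: [0.7, -0.5, 0.2]
width: 0.0703
finger_force: 0.0
```

Call:
{"api": "send_rows", "payload": {"rows": [[0,0,-15,0,0,0],[0,0,-20,0,0,0],[0,0,-20,0,0,0],[0,0,-14,0,0,0],[0,0,-7,0,0,0],[0,0,-3,0,0,0],[0,0,0,0,0,0]]}}

```text
time: 10.12
tool_pos: [0.56, 0.2099, 0.0721]
ee_rot: [3.141, -0.001, 0.789]
wrist_force: [-0.6, -0.2, -0.4]
width: 0.0699
finger_force: 0.0
```

Call:
{"api": "send_rows", "payload": {"rows": [[0,0,0,0,0,0],[0,0,0,0,0,0],[0,0,0,0,0,0],[0,0,0,0,0,0],[0,0,0,0,0,0],[0,0,0,0,0,0],[0,0,0,0,0,0],[0,0,0,0,0,0]], "grip": 0}}

```text
time: 10.78
tool_pos: [0.5596, 0.2102, 0.0716]
ee_rot: [3.141, -0.0, 0.79]
wrist_force: [-0.1, -0.3, 1.1]
width: 0.026
finger_force: 30.0
```

Call:
{"api": "send_rows", "payload": {"rows": [[0,0,5,0,0,0],[0,0,13,0,0,0],[0,0,22,0,0,0],[0,0,27,0,0,0],[0,0,26,0,0,0],[0,0,18,0,0,0],[0,-10,7,0,0,0.04],[0,-22,0,0,0,0.04]]}}

```text
time: 11.45
tool_pos: [0.5611, 0.1802, 0.1944]
ee_rot: [3.138, -0.007, 0.875]
wrist_force: [1.1, 0.1, -0.2]
width: 0.0264
finger_force: 30.0
```

Call:
{"api": "send_rows", "payload": {"rows": [[-3,-31,0,0,0,0.08],[-3,-31,0,0,0,0.08],[-3,-31,0,0,0,0.08],[-3,-31,0,0,0,0.08],[-3,-31,0,0,0,0.08],[-3,-31,0,0,0,0.08],[-3,-31,0,0,0,0.08],[-3,-31,0,0,0,0.08]]}}

```text
time: 12.12
tool_pos: [0.5354, -0.0713, 0.191]
ee_rot: [3.14, 0.0, 1.514]
wrist_force: [0.3, -0.4, -0.6]
width: 0.0263
finger_force: 30.0
```

Call:
{"api": "send_rows", "payload": {"rows": [[-3,-31,0,0,0,0.08],[-3,-31,0,0,0,0.08],[-3,-31,0,0,0,0.08],[-3,-31,0,0,0,0.08],[-3,-18,0,0,0,0.048],[-3,-8,0,0,0,0.02],[0,0,-10,0,0,0],[0,0,-20,0,0,0]]}}

```text
time: 12.78
tool_pos: [0.5193, -0.2211, 0.1628]
ee_rot: [3.136, 0.005, 1.896]
wrist_force: [0.5, -1.3, -1.0]
width: 0.0261
finger_force: 30.0
```

Call:
{"api": "send_rows", "payload": {"rows": [[0,0,-25,0,0,0],[0,0,-25,0,0,0],[0,0,-20,0,0,0],[0,0,-12,0,0,0],[0,0,-6,0,0,0],[0,0,-4,0,0,0],[0,0,-2,0,0,0],[0,0,0,0,0,0]]}}

```text
time: 13.45
tool_pos: [0.5183, -0.2199, 0.0664]
ee_rot: [3.14, 0.001, 1.898]
wrist_force: [-0.2, -0.7, -0.1]
width: 0.0264
finger_force: 30.0
```

Commanded z is 66 mm and contact is expected near 61–62 mm.

Call:
{"api": "send_rows", "payload": {"rows": [[0,0,-1.5,0,0,0],[0,0,-1,0,0,0],[0,0,-1,0,0,0],[0,0,-0.5,0,0,0],[0,0,-0.5,0,0,0],[0,0,0,0,0,0],[0,0,0,0,0,0]]}}

```text
time: 14.03
tool_pos: [0.5178, -0.22, 0.0616]
ee_rot: [3.141, 0.001, 1.898]
wrist_force: [-0.7, 0.6, 2.9]
width: 0.0261
finger_force: 30.0
```

Call:
{"api": "send_rows", "payload": {"rows": [[0,0,0,0,0,0],[0,0,0,0,0,0],[0,0,0,0,0,0],[0,0,0,0,0,0],[0,0,0,0,0,0],[0,0,0,0,0,0],[0,0,0,0,0,0],[0,0,0,0,0,0]], "grip": 76}}

```text
time: 14.7
tool_pos: [0.5176, -0.2198, 0.0609]
ee_rot: [3.142, -0.0, 1.898]
wrist_force: [-0.9, 0.5, 0.1]
width: 0.0744
finger_force: 0.0
```

Call:
{"api": "send_rows", "payload": {"rows": [[0,0,10,0,0,0],[0,0,25,0,0,0],[0,0,30,0,0,0],[0,0,30,0,0,0],[0,0,23.5,0,0,0],[0,20,0,0,0,-0.05],[0,33,0,0,0,-0.098],[0,33,0,0,0,-0.098]]}}

```text
time: 15.37
tool_pos: [0.518, -0.1338, 0.1813]
ee_rot: [3.139, 0.001, 1.645]
wrist_force: [-0.3, -0.4, -0.2]
width: 0.0764
finger_force: 0.0
```

Call:
{"api": "send_rows", "payload": {"rows": [[0,33,0,0,0,-0.098],[0,33,0,0,0,-0.098],[0,33,0,0,0,-0.098],[0,33,0,0,0,-0.098],[0,33,0,0,0,-0.098],[0,33,0,0,0,-0.098],[-1,33,0,0,0,-0.098],[-1,33,0,0,0,-0.098]]}}

```text
time: 16.03
tool_pos: [0.5155, 0.1318, 0.1806]
ee_rot: [3.141, -0.001, 0.863]
wrist_force: [0.6, 0.4, 0.5]
width: 0.0759
finger_force: 0.0
```

Call:
{"api": "send_rows", "payload": {"rows": [[-1,25,0,0,0,-0.05],[0,11,0,0,0,-0.028],[0,0,-10,0,0,0],[0,0,-20,0,0,0],[0,0,-10,0,0,0],[0,0,0,0,0,0],[0,0,0,0,0,0]]}}

```text
time: 16.62
tool_pos: [0.5141, 0.1652, 0.1386]
ee_rot: [-3.141, 0.002, 0.789]
wrist_force: [0.3, 1.1, 0.3]
width: 0.0763
finger_force: 0.0
```

Run:
```python
from h import *; import cv2
cv2.imwrite("pics/s2.png",cv2.resize(optics.snapshot("scene")[110:320,80:480,::-1],None,fx=2,fy=2,interpolation=cv2.INTER_CUBIC))
```

```text
(no output)
```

View pics/s2.png

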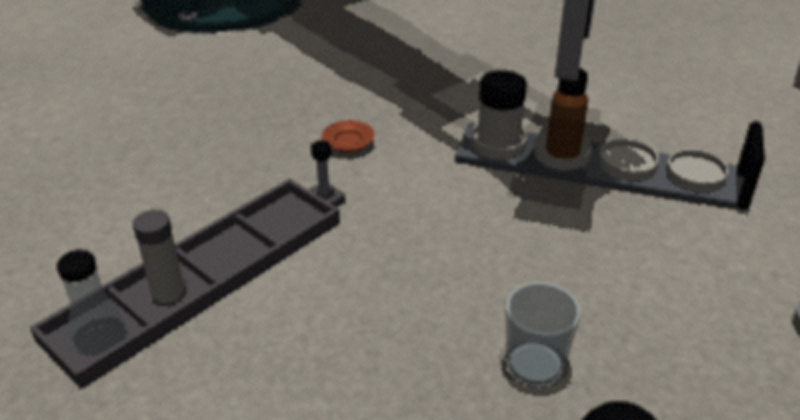

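The flask (around (95,335)) and the vial (around (165,295)) both stand in their compartments. The gripper is lined up over the bottle at (567,130).

Call:
{"api": "send_rows", "payload": {"rows": [[0,0,-15,0,0,0],[0,0,-20,0,0,0],[0,0,-18,0,0,0],[0,0,-10,0,0,0],[0,0,-5,0,0,0],[0,0,-2,0,0,0],[0,0,0,0,0,0]]}}

```text
time: 17.25
tool_pos: [0.5151, 0.1661, 0.0701]
ee_rot: [3.141, -0.001, 0.79]
wrist_force: [0.1, 0.0, -0.1]
width: 0.076
finger_force: 0.0
```

Call:
{"api": "send_rows", "payload": {"rows": [[0,0,0,0,0,0],[0,0,0,0,0,0],[0,0,0,0,0,0],[0,0,0,0,0,0],[0,0,0,0,0,0],[0,0,0,0,0,0],[0,0,0,0,0,0],[0,0,0,0,0,0]], "grip": 0}}

```text
time: 17.92
tool_pos: [0.5147, 0.1662, 0.0696]
ee_rot: [3.141, -0.0, 0.79]
wrist_force: [0.6, -0.4, 1.5]
width: 0.0335
finger_force: 30.0
```

Call:
{"api": "send_rows", "payload": {"rows": [[0,0,5,0,0,0],[0,0,13,0,0,0],[0,0,22,0,0,0],[0,0,27,0,0,0],[0,0,26,0,0,0],[0,0,19,0,0,0],[0,-10,8,0,0,0.04],[0,-20,0,0,0,0.05]]}}

```text
time: 18.58
tool_pos: [0.516, 0.1377, 0.1932]
ee_rot: [3.138, -0.005, 0.885]
wrist_force: [-0.3, -1.9, -0.4]
width: 0.0334
finger_force: 30.0
```

Call:
{"api": "send_rows", "payload": {"rows": [[-2,-27,0,0,0,0.09],[-2,-27,0,0,0,0.09],[-2,-27,0,0,0,0.09],[-2,-27,0,0,0,0.09],[-2,-27,0,0,0,0.09],[-2,-27,0,0,0,0.09],[-2,-27,0,0,0,0.09],[-2,-27,0,0,0,0.09]]}}

```text
time: 19.25
tool_pos: [0.4982, -0.081, 0.1897]
ee_rot: [3.141, -0.0, 1.604]
wrist_force: [0.3, 0.2, -1.1]
width: 0.0334
finger_force: 30.0
```

Call:
{"api": "send_rows", "payload": {"rows": [[-0.5,-27,0,0,0,0.09],[0,-27,0,0,0,0.09],[0,-18,0,0,0,0.08],[0,-9,0,0,0,0.038],[0,0,-10,0,0,0],[0,0,-20,0,0,0],[0,0,-20,0,0,0],[0,0,-20,0,0,0]]}}

```text
time: 19.92
tool_pos: [0.4979, -0.16, 0.1183]
ee_rot: [3.141, -0.001, 1.897]
wrist_force: [-0.1, 0.2, -0.6]
width: 0.0334
finger_force: 30.0
```

Call:
{"api": "send_rows", "payload": {"rows": [[0,0,-20,0,0,0],[0,0,-16,0,0,0],[0,0,-10,0,0,0],[0,0,-6,0,0,0],[0,0,-3,0,0,0],[0,0,-1,0,0,0],[0,0,0,0,0,0]]}}

```text
time: 20.5
tool_pos: [0.4986, -0.1609, 0.0642]
ee_rot: [3.14, 0.001, 1.898]
wrist_force: [-0.3, 0.4, -0.3]
width: 0.0331
finger_force: 30.0
```

Call:
{"api": "send_rows", "payload": {"rows": [[0,0,-1.5,0,0,0],[0,0,-1,0,0,0],[0,0,-1,0,0,0],[0,0,-0.5,0,0,0],[0,0,-0.5,0,0,0],[0,0,0,0,0,0],[0,0,0,0,0,0]]}}

```text
time: 21.08
tool_pos: [0.4983, -0.1609, 0.0595]
ee_rot: [3.141, 0.0, 1.898]
wrist_force: [-1.8, 0.2, 2.7]
width: 0.0333
finger_force: 30.0
```

Call:
{"api": "send_rows", "payload": {"rows": [[0,0,0,0,0,0],[0,0,0,0,0,0],[0,0,0,0,0,0],[0,0,0,0,0,0],[0,0,0,0,0,0],[0,0,0,0,0,0],[0,0,0,0,0,0],[0,0,0,0,0,0]], "grip": 84}}

```text
time: 21.75
tool_pos: [0.4981, -0.1608, 0.059]
ee_rot: [3.142, -0.0, 1.898]
wrist_force: [0.9, -0.6, -0.6]
width: 0.0821
finger_force: 0.0
```

Call:
{"api": "send_rows", "payload": {"rows": [[0,0,10,0,0,0],[0,0,25,0,0,0],[0,0,30,0,0,0],[0,0,30,0,0,0],[0,0,25.5,0,0,0],[0,18,0,0,0,-0.05],[-3,27,0,0,0,-0.108],[-3,27,0,0,0,-0.108]]}}

```text
time: 22.42
tool_pos: [0.4925, -0.0887, 0.1813]
ee_rot: [3.139, 0.001, 1.625]
wrist_force: [-0.1, 0.5, 0.3]
width: 0.0839
finger_force: 0.0
```

Call:
{"api": "send_rows", "payload": {"rows": [[-3,27,0,0,0,-0.108],[-3,27,0,0,0,-0.108],[-3,27,0,0,0,-0.108],[-3,27,0,0,0,-0.108],[-3,27,0,0,0,-0.108],[-3,27,0,0,0,-0.108],[-2.5,27,0,0,0,-0.108],[0,15,0,0,0,-0.06]]}}

```text
time: 23.08
tool_pos: [0.4711, 0.1177, 0.1806]
ee_rot: [3.142, -0.002, 0.813]
wrist_force: [1.0, 0.8, -0.2]
width: 0.0841
finger_force: 0.0
```

Call:
{"api": "send_rows", "payload": {"rows": [[0,7,-10,0,0,-0.026],[0,0,-20,0,0,0],[0,0,-20,0,0,0],[0,0,-10,0,0,0],[0,0,0,0,0,0],[0,0,0,0,0,0]]}}

```text
time: 23.58
tool_pos: [0.4715, 0.1221, 0.1198]
ee_rot: [-3.141, 0.0, 0.79]
wrist_force: [-0.3, 0.2, -0.1]
width: 0.0841
finger_force: 0.0
```

Run:
```python
from h import *; import cv2
cv2.imwrite("pics/s3.png",cv2.resize(optics.snapshot("scene")[110:320,80:480,::-1],None,fx=2,fy=2,interpolation=cv2.INTER_CUBIC))
```

```text
(no output)
```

View pics/s3.png

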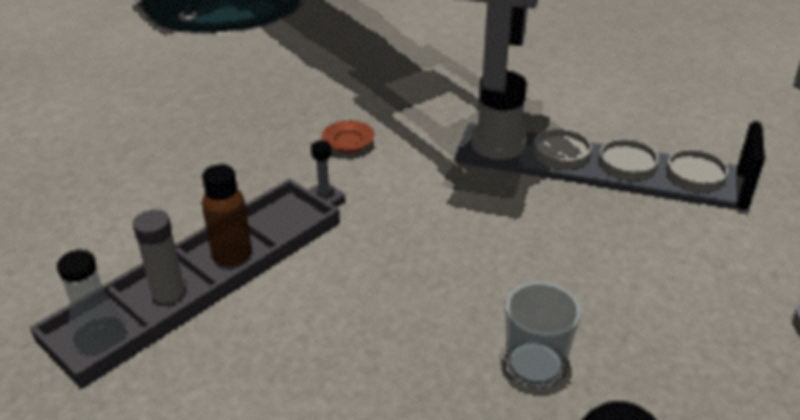

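The bottle stands in its compartment at (228,240), and the gripper is straddling the jar at (500,110). Next I'll lower and grip it.

Call:
{"api": "send_rows", "payload": {"rows": [[0,0,-10,0,0,0],[0,0,-15,0,0,0],[0,0,-12,0,0,0],[0,0,-7,0,0,0],[0,0,-4,0,0,0],[0,0,0,0,0,0],[0,0,0,0,0,0]]}}

```text
time: 24.22
tool_pos: [0.472, 0.1222, 0.072]
ee_rot: [3.141, -0.001, 0.79]
wrist_force: [-0.2, -1.1, -0.3]
width: 0.0838
finger_force: 0.0
```

Call:
{"api": "send_rows", "payload": {"rows": [[0,0,0,0,0,0],[0,0,0,0,0,0],[0,0,0,0,0,0],[0,0,0,0,0,0],[0,0,0,0,0,0],[0,0,0,0,0,0],[0,0,0,0,0,0],[0,0,0,0,0,0]], "grip": 0}}

```text
time: 24.88
tool_pos: [0.4717, 0.1222, 0.0716]
ee_rot: [3.141, -0.0, 0.79]
wrist_force: [-0.3, 0.2, 0.6]
width: 0.0433
finger_force: 30.0
```

Call:
{"api": "send_rows", "payload": {"rows": [[0,0,5,0,0,0],[0,0,13,0,0,0],[0,0,22,0,0,0],[0,0,27,0,0,0],[0,0,26,0,0,0],[0,0,18,0,0,0],[0,-8,7,0,0,0.04],[0,-14,0,0,0,0.05]]}}

```text
time: 25.55
tool_pos: [0.4729, 0.101, 0.1928]
ee_rot: [3.138, -0.004, 0.884]
wrist_force: [-0.2, 0.4, -0.4]
width: 0.0433
finger_force: 30.0
```

Call:
{"api": "send_rows", "payload": {"rows": [[1,-20,0,0,0,0.1],[1,-20,0,0,0,0.1],[1,-20,0,0,0,0.1],[1,-20,0,0,0,0.1],[1,-20,0,0,0,0.1],[1,-20,0,0,0,0.1],[0.5,-20,0,0,0,0.1],[0,-20,0,0,0,0.1]]}}

```text
time: 26.22
tool_pos: [0.4779, -0.0607, 0.1896]
ee_rot: [-3.142, -0.0, 1.685]
wrist_force: [0.3, 0.8, -0.7]
width: 0.0434
finger_force: 30.0
```

Call:
{"api": "send_rows", "payload": {"rows": [[0,-20,0,0,0,0.1],[0,-14.5,0,0,0,0.08],[0,-8,0,0,0,0.038],[0,0,-10,0,0,0],[0,0,-20,0,0,0],[0,0,-20,0,0,0],[0,0,-20,0,0,0],[0,0,-15,0,0,0]]}}

```text
time: 26.88
tool_pos: [0.4769, -0.1012, 0.102]
ee_rot: [-3.14, -0.002, 1.897]
wrist_force: [0.2, 0.2, -0.3]
width: 0.0437
finger_force: 30.0
```

Call:
{"api": "send_rows", "payload": {"rows": [[0,0,-15,0,0,0],[0,0,-10,0,0,0],[0,0,-7,0,0,0],[0,0,-4,0,0,0],[0,0,-2,0,0,0],[0,0,-1,0,0,0],[0,0,0,0,0,0]]}}

```text
time: 27.47
tool_pos: [0.4786, -0.1024, 0.0661]
ee_rot: [3.141, 0.001, 1.898]
wrist_force: [0.9, -0.8, -1.1]
width: 0.0435
finger_force: 30.0
```

Call:
{"api": "send_rows", "payload": {"rows": [[0,0,-1.5,0,0,0],[0,0,-1,0,0,0],[0,0,-1,0,0,0],[0,0,-0.5,0,0,0],[0,0,-0.5,0,0,0],[0,0,0,0,0,0],[0,0,0,0,0,0]]}}

```text
time: 28.05
tool_pos: [0.4782, -0.1024, 0.0615]
ee_rot: [3.141, 0.0, 1.898]
wrist_force: [-1.6, -0.2, 3.2]
width: 0.043
finger_force: 30.0
```

The jar has touched down (3 N). Now I'll release it and back away so both cameras have a clear view.

Call:
{"api": "send_rows", "payload": {"rows": [[0,0,0,0,0,0],[0,0,0,0,0,0],[0,0,0,0,0,0],[0,0,0,0,0,0],[0,0,0,0,0,0],[0,0,0,0,0,0],[0,0,0,0,0,0],[0,0,0,0,0,0]], "grip": 90}}

```text
time: 28.72
tool_pos: [0.4781, -0.1023, 0.061]
ee_rot: [3.142, -0.0, 1.898]
wrist_force: [0.1, -0.1, -0.4]
width: 0.0893
finger_force: 0.0
```

Call:
{"api": "send_rows", "payload": {"rows": [[0,0,10,0,0,0],[0,0,25,0,0,0],[0,0,30,0,0,0],[0,0,30,0,0,0],[0,0,25,0,0,0],[0,15,10,0,0,0],[0,30,0,0,0,0],[0,30,0,0,0,0]]}}

```text
time: 29.38
tool_pos: [0.4789, -0.0273, 0.1935]
ee_rot: [3.138, 0.002, 1.895]
wrist_force: [0.2, 0.7, -0.9]
width: 0.0896
finger_force: 0.0
```

Call:
{"api": "send_rows", "payload": {"rows": [[0,30,0,0,0,0],[0,30,0,0,0,0],[0,30,0,0,0,0],[0,30,0,0,0,0],[0,30,0,0,0,0],[0,30,0,0,0,0],[0,15,0,0,0,0],[0,0,0,0,0,0]]}}

```text
time: 30.05
tool_pos: [0.4778, 0.1705, 0.1918]
ee_rot: [3.14, -0.001, 1.902]
wrist_force: [0.3, -0.3, -0.7]
width: 0.09
finger_force: 0.0
```

Run:
```python
from h import *; import cv2
a=cv2.resize(optics.snapshot("scene")[140:310,80:290,::-1],None,fx=1.9,fy=1.9); b=cv2.resize(optics.snapshot("top")[165:265,275:435,::-1],None,fx=2.4,fy=2.4,interpolation=cv2.INTER_CUBIC)
h=np.zeros((max(len(a),len(b)),a.shape[1]+b.shape[1],3),'uint8');h[:len(a),:a.shape[1]]=a;h[:len(b),a.shape[1]:]=b
cv2.imwrite("pics/end.png",h); print(a.shape,h.shape)
ax=np.array([np.cos(1.8978),np.sin(1.8978)])
for x,z in ((.093,.07),(.031,.088),(-.031,.078),(-.093,.08)):
    p=proj("top",np.r_[np.array([.5084,-.1905])+x*ax,z]); print((p-[275,165])*2.4+[a.shape[1],0])
```

```text
(323, 399, 3) (323, 783, 3)
[505.80793978 151.96453129]
[581.07791651 122.0331397 ]
[651.82993399  97.87349542]
[724.30963954  71.31328309]
```

View pics/end.png

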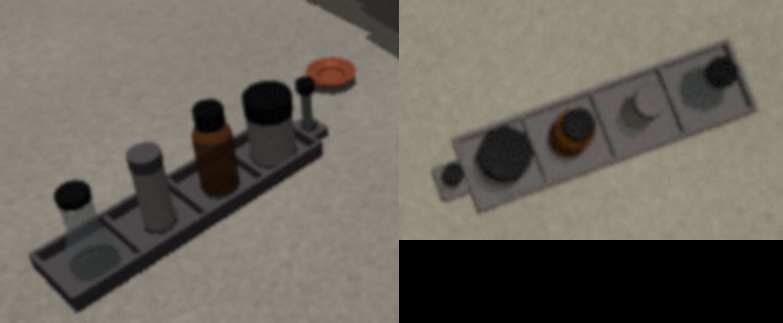

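All four samples stand upright. In the top view the cap tops are at (503,154), (578,124), (650,104) and (721,72), within a few millimetres of the predicted compartment centres.

```bash
python3 -c "
from bench import ticket; print(ticket.close_job())"
```

```text
the job is handed in; nothing more can be done
None
```

The job is handed in at about 30 s of the 104 s: flask, vial, amber bottle and jar stand upright in the tray in reversed order, with the jar next to the post; `close_job` returned no verdict, so I only have the final pictures to confirm it.

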